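Change over the rinse-water supply to the other canister

ROBOT

A 7-joint arm with a two-finger parallel gripper is mounted at the origin on a cart in front of the work surface, level with it; the furniture and walls round the work are solid. World frame = base frame: x ahead of the robot, y to its left, z up, the work surface at z = 0. Lengths are in mm, angles in rad, forces in N, time in s.
With the tool pointing down it reaches from about 425 to 950 mm from the base axis. Payload 16.7 kg.
Tool frame: the origin (TCP) lies on the centre line of the jaws, within the pads' length; the fingertips stand 14 mm ahead of it and the grasp point (between the pads) lies 5 mm behind it (env.tip_reach is the z of the fingertips in the tool frame, in mm); z points along the fingers, y is the line along which they close (so a half turn about z gives the same grasp; the last joint's range is limited). The gripper opens to 94 mm and grips with 3 to 60 N. Pads are 16 mm wide; open, the fingers measure 119 mm over their backs; the gripper's body (75 mm by 177 mm) begins 78 mm behind the grasp point.
Start: joints at [1.188, 0.426, 0.074, 1.606, -0.034, 1.111, -0.067], TCP at [155.695, -656.76, 219.467] pointing down, gripper open.
Joint ranges: [-2.85, 2.85], [-0.5, 2.14], [-1.23, 1.37], [0.21, 2.46], [-1.02, 4.16], [0.16, 2.05], [-2.73, 2.73]. Speed limits (rad/s): [1.89, 1.89, 2.39, 2.39, 3.01, 3.01, 3.01].

INTERFACE

Orientations are given as a rotation vector (axis times angle).
In Python, from cell import env gives the robot as it stands. The module is installed in compiled form; this text tells all that it offers.
- The arm moves only by the tool play_rows, never from a script. Its argument "steps" is a list of rows, each an object with "xyz": the shift along the tool's x, y, z scaled (see below), a list of three; "turn": the turn, a rotation vector about the tool's x, y, z scaled (see below), a list of three; "grip": the opening, from 0 (shut) to 1 (fully open). A call has 1 to 12 rows; each row is the pose to reach, as a shift and turn from the pose commanded when the call began, along the tool's axes at that moment; what a row does not reach only later rows make up. The controller multiplies each number of a shift by 250 mm and each number of a turn by pi/2 rad. A row lasts 1/8 s, in which the tool goes at most 62.5 mm and 10.7 degrees, less where a joint would pass 70% of its speed; a pose out of reach is approached as far as the arm can. A call with a number of a shift or a turn outside -1 to 1 is refused whole. A call with a gripper value outside its range is refused whole. The fingers move at their own pace and stop on an object; the grip force is fixed at half the most. Time passes only in rows, so rows that repeat a pose let the fingers close. It gives the time, the measured TCP pose, the force, the opening and the grip force at its end, in the units of the state.
- env.sense(): the state, without advancing time (a new reading comes with each control period).
- env.camera(name): name is "scene" or "top" or "wrist"; returns (picture, depth): 400x640x3 uint8, red, green, blue; 400x640 float32, mm along the optical axis (not along the pixel's ray), 0 where there is no reading.
- env.camera_info(name): a dict with "intrinsics" (3x3 intrinsics, pixels), "camera_from_world" (4x4, takes a point from world to camera coordinates); the wrist camera has in their place "hand_eye" (4x4, takes a point from camera to tool coordinates, whose origin is the TCP and whose axes are the flange's). Camera axes: x right, y down, z forward; pixel columns grow to the right and rows downward; lengths in mm; the calibration is good to about 2 mm. A picture is of the moment at which its call begins: read the wrist's pose just before it. camera_info takes no time and is no camera call.
- env.hand_in(): hands the job in; it is judged then, once.
Trained networks look in the newest picture that a camera, given by its name, has taken for a name from the list of things; names that differ only in an ending like _2 or _b are one class to them, and where a whole thing is asked for, a point or a joint stands for the part that bears it (a point fixed in the world has none). Each returns a list of dicts, best first, with "confidence" (0 to 1); they miss things now and then, are a little off and sometimes report something else, mostly with a low value. They report only what shows in the picture. A call takes as long as a camera call.
- env.recognise(camera, target): "pixel" ([row, column] in pixels, amid what is visible of it).
The state is a dict: "clock": time; "q": joint angles; "dq": joint speeds; "joint_efforts": joint torques, N m; "eef_pos": TCP position; "tcp_rot": TCP orientation; "force": force on the tool from outside, world axes, zero at the start; "torque": the same for the moment, N m; "width": finger opening in mm; "gripper_force": force on a finger pad.
Only numpy, scipy, OpenCV 4.12 (cv2) and the standard library are available. Lean on these libraries where they do the work, as an engineer would, in place of code of your own. Each camera call takes 0.05 s, during which the arm holds its last target. There are 200 camera calls.

TASK

Two water canisters stand on docking stations, and the one whose red valve lever is open (in line with its pipe) has run empty. First close that valve fully; then lift the empty canister off its station by its handle and stand it upright in the middle of the empty black mat, without dropping it; then open the valve of the other station fully. Leave the other canister on its station, the first valve closed, and the things around untouched.

Things in the scene. Friction and masses are not known exactly. Their poses are not given: they have to be found in the camera images.
- station_a: white dock fixed to the worktop, 112 (x) x 118 (y) mm, deck 32 mm up in a low rim (rim top 38 mm). From its front (-x) a pipe (18 mm thick, axis 24 mm up) runs to a brass valve 118 mm ahead of the origin and down into the worktop at 168 mm. Origin: centre of underside; x to the back, z up. Station in use (valve open at first). Stations and mat stand in any order.
- station_b: white dock fixed to the worktop, 112 (x) x 118 (y) mm, deck 32 mm up in a low rim (rim top 38 mm). From its front (-x) a pipe (18 mm thick, axis 24 mm up) runs to a brass valve 118 mm ahead of the origin and down into the worktop at 168 mm. Origin: centre of underside; x to the back, z up. The other station (valve closed at first).
- valve_a (a joint): valve of station a (rad): 0 = closed, lever across the pipe, pointing along the station's +y (left); 1.571 = fully open, lever in line with the pipe along the station's -x. Opening is anticlockwise from above; a stop at each end; friction of about 0.09 N m holds it where left. Starts open (1.45 to 1.571).
- valve_b (a joint): valve of station b (rad): 0 = closed, lever across the pipe, pointing along the station's +y (left); 1.571 = fully open, lever in line with the pipe along the station's -x. Opening is anticlockwise from above; a stop at each end; friction of about 0.09 N m holds it where left. Starts closed (0 to 0.1).
- valve_a_pivot (a point): turning axis (vertical) of valve a at the height of the lever's grip, 75 mm up; fixed.
- valve_b_pivot (a point): turning axis (vertical) of valve b at the height of the lever's grip, 75 mm up; fixed.
- valve_a_grip (a point): centre of the red grip of valve a's lever, 50 mm from its turning axis; the grip is 14 mm wide, 14 mm high, 44 mm long, its centre 75 mm above the worktop; under it are only the pipe (top 33 mm up) and the elbow. Turns with the lever.
- valve_b_grip (a point): centre of the red grip of valve b's lever, 50 mm from its turning axis; the grip is 14 mm wide, 14 mm high, 44 mm long, its centre 75 mm above the worktop; under it are only the pipe (top 33 mm up) and the elbow. Turns with the lever.
- canister_a_center (a point): white closed canister, blue label and handle; body 90 (x) x 96 (y) x 78 mm, flat underside. Over it a fixed blue handle bar along its y. This point: centre of the body (handle not counted), 39 mm above the underside. Axes as its station's while docked. Canister a starts on station a and is the empty one (0.25 to 0.5 kg).
- canister_b_center (a point): white closed canister, blue label and handle; body 90 (x) x 96 (y) x 78 mm, flat underside. Over it a fixed blue handle bar along its y. This point: centre of the body (handle not counted), 39 mm above the underside. Axes as its station's while docked. Canister b stands on station b and stays there (0.55 to 1 kg).
- canister_a_handle (a point): centre of canister a's blue handle bar, 115 mm above its underside; its y axis runs along the bar. The bar is 16 mm thick (x), 18 mm high, 96 mm long, on two end posts 72 mm apart; 28 mm free below it; bar top 124 mm above the underside, 156 mm above the worktop while docked (so is canister b's).
- mat: black rubber mat with a thin yellow border line, 160 x 160 x 4 mm, fixed flat on the worktop. Origin: centre of its underside (its top is 4 mm up).
- canister_a: the empty canister as a body; origin at the centre of its underside.
- reagent_bottle: bystander: small bottle with white cap, 42 mm across, 88 mm high; origin: centre of its underside.
- strip_vial: bystander: white vial with teal cap, 37 mm across, 66 mm high; origin: centre of its underside.
- timer: bystander: white lab timer, 64 x 66 x 19 mm; origin: centre of its underside.

How it is judged:
By the outcome, as a careful person would: the job done as asked, in the order asked, and still so for the second after the job is handed in, with the robot touching nothing.
It also fails if it takes over 69 s, if anything falls off the work surface, if the arm or the gripper's body presses on something with over 40 N, if the wrist force passes 120 N, or if a joint passes its speed limit or range.

## Working session

There is one attempt and no reset: what is moved stays moved. The work goes in short steps, Python scripts to look and compute and a tool call to move; the robot and the scene stay as the last step left them, time stands still between calls to the robot, and variables do not carry over. Pictures are saved under pics/ and viewed, at most 10 in all, crops included, and the job is handed in when it is done.

Besides the shell and the picture viewer there is one more tool, called after "Request:" as name(argument=value, ...) on one line, values as JSON. play_rows: Moves the arm, as the interface text tells. Its arguments: {"type":"object","properties":{"steps":{"type":"array"}},"required":["steps"]}

```bash
mkdir -p pics
cat > h.py <<'E'
import numpy as np, cv2
from cell import env
from scipy.spatial.transform import Rotation as R
def cloud(cam):
    s=env.sense(); im,d=env.camera(cam); ci=env.camera_info(cam); K=np.array(ci["intrinsics"])
    v,u=np.mgrid[:400,:640]
    P=np.stack([(u-K[0,2])/K[0,0]*d,(v-K[1,2])/K[1,1]*d,d],-1)
    if cam=="wrist":
        T=np.eye(4);T[:3,:3]=R.from_rotvec(s["tcp_rot"]).as_matrix();T[:3,3]=s["eef_pos"];T=T@np.array(ci["hand_eye"])
    else: T=np.linalg.inv(np.array(ci["camera_from_world"]))
    W=P@T[:3,:3].T+T[:3,3]; W[d==0]=np.nan
    return im,d,W
def save(im,n): cv2.imwrite("pics/"+n,cv2.cvtColor(im,cv2.COLOR_RGB2BGR))
E
python3 - <<'E'
from h import *
np.set_printoptions(precision=3,suppress=True)
print(env.sense(), env.tip_reach)
for c in("top","scene"):
    im,d,W=cloud(c); save(im,c+"1.png")
    for t in ["station_a","valve_a_grip","canister_a_center","canister_a_handle","mat","reagent_bottle","strip_vial","timer"]:
        for r in env.recognise(c,t):
            p=np.round(r["pixel"]).astype(int); print(c,t,p,round(r["confidence"],2),W[p[0],p[1]])
E
```

```text
{'clock': 0.0, 'q': array([ 1.189,  0.427,  0.074,  1.607, -0.034,  1.111, -0.067]), 'dq': array([-0.001, -0.001,  0.001, -0.001,  0.001, -0.001, -0.001]), 'joint_efforts': array([  0.   , -93.582,   3.667, -45.417,  -0.049,   0.02 ,   0.   ]), 'eef_pos': array([ 155.542, -656.386,  218.764]), 'tcp_rot': array([-3.119, -0.365,  0.   ]), 'force': array([-0.04 , -0.363, -0.874]), 'torque': array([ 0.006,  0.045, -0.041]), 'gripper_force': 0.0, 'width': 93.93276065003135} 14.0
top station_a [187 410] 0.82 [545.683 -19.87   34.246]
top station_a [194 342] 0.76 [527.071 158.76   30.681]
top valve_a_grip [217 415] 0.77 [465.812 -17.949  80.236]
top valve_a_grip [163 346] 0.35 [595.738 156.446 112.142]
top canister_a_center [158 426] 0.96 [609.537 -40.421 107.703]
top canister_a_handle [161 420] 0.64 [601.831 -25.109 108.945]
top mat [167 277] 0.97 [602.645 332.264   2.461]
top reagent_bottle [188 209] 0.81 [537.629 496.941  73.726]
top reagent_bottle [158 422] 0.4 [609.436 -30.471 108.072]
top strip_vial [237 182] 0.48 [415.056 563.984  63.334]
top timer [238 185] 0.63 [412.499 557.23   60.715]
top timer [244 221] 0.58 [395.691 476.152  17.208]
scene station_a [162 372] 0.79 [534.947 -22.428  28.219]
scene station_a [194 338] 0.77 [523.165 160.366  31.507]
scene valve_a_grip [163 388] 0.68 [466.87  -11.593  78.976]
scene valve_a_grip [193 337] 0.45 [527.605 160.13   32.549]
scene canister_a_center [136 359] 0.81 [595.716 -19.975 108.418]
scene canister_a_handle [134 358] 0.88 [603.88  -24.526 109.14 ]
scene canister_a_handle [293 295] 0.62 [387.974 477.896  15.298]
scene mat [218 284] 0.58 [595.076 326.48    4.365]
scene reagent_bottle [259 242] 0.55 [538.54  521.884  69.532]
scene reagent_bottle [159 374] 0.18 [556.667 -64.487  -3.473]
scene strip_vial [310 258] 0.75 [401.634 584.059  65.659]
scene timer [291 294] 0.97 [393.532 476.091  16.456]
```

Run:
```python
import cv2
a=cv2.imread("pics/top1.png")[110:280,150:480]; cv2.imwrite("pics/topc.png",cv2.resize(a,None,fx=2.4,fy=2.4,interpolation=cv2.INTER_CUBIC))
```

```text
(no output)
```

View pics/topc.png

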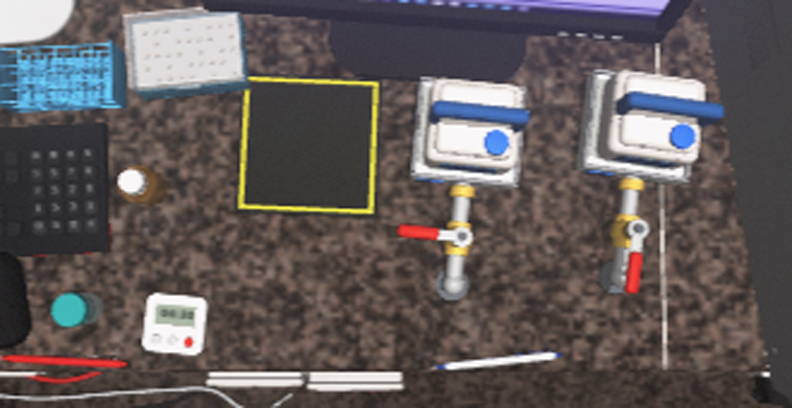

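View pics/scene1.png

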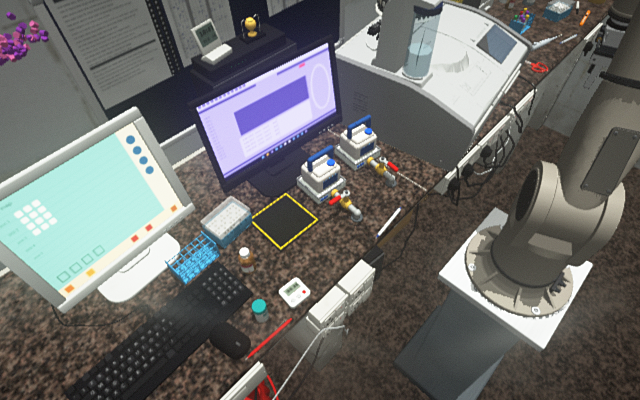

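The open valve is on the right station, with its lever at crop (633,270), so that one is station a. The left station is closed, and the mat is to its left. Next I'll measure the colour segments.

```bash
cat > seg.py <<'E'
from h import *
np.set_printoptions(precision=1,suppress=True)
def seg(W,m,zlo,zhi,box):
    m=m&(W[...,2]>zlo)&(W[...,2]<zhi)&(W[...,0]>box[0])&(W[...,0]<box[1])&(W[...,1]>box[2])&(W[...,1]<box[3])
    P=W[m]
    if len(P)<6: return None
    (c,s,a)=cv2.minAreaRect(P[:,:2].astype(np.float32))
    return len(P),np.array(c),np.array(s),a,P[:,2].min(),np.median(P[:,2]),P[:,2].max(),P.mean(0)
def masks(im):
    h=cv2.cvtColor(im,cv2.COLOR_RGB2HSV).astype(int);H,S,V=h[...,0],h[...,1],h[...,2]
    return dict(red=((H<8)|(H>172))&(S>150)&(V>80),blue=(H>100)&(H<125)&(S>130)&(V>40),yel=(H>22)&(H<35)&(S>120)&(V>100),brass=(H>12)&(H<28)&(S>90)&(V>80),any=V>=0,white=(S<60)&(V>120))
E
python3 - <<'E'
from seg import *
for c in("top","scene"):
    im,d,W=cloud(c);M=masks(im)
    print(c)
    A=(400,720,-120,70);B=(400,720,80,240)
    for n,b in(("A",A),("B",B)):
        for k,lo,hi in(("red",60,100),("blue",130,170),("any",136,170),("blue",100,135),("white",100,120),("brass",20,70),("any",25,50),("any",10,31)):print(n,k,lo,seg(W,M[k],lo,hi,b))
    print("mat",seg(W,M["yel"],-5,15,(450,720,230,430)))
# obstacles higher than 150 near work
im,d,W=cloud("top")
for x in range(400,900,50):
    print(x,[ (lambda q:int(np.nanmax(q)) if q.size else -1)(W[...,2][(abs(W[...,0]-x)<25)&(abs(W[...,1]-y)<25)]) for y in range(-250,500,50)])
E
```

```text
top
A red 60 (80, array([450.6, -14.2]), array([12.6, 40.7]), 80.04642486572266, np.float64(75.75428281338372), np.float64(80.29025390620205), np.float64(83.52709729331298), array([450.8, -13.8,  80.1]))
A blue 130 (221, array([611.7, -38. ]), array([90.5, 14.1]), 83.06248474121094, np.float64(148.4405020368738), np.float64(154.25528279596824), np.float64(158.63480508778605), array([611.7, -38.2, 154.2]))
A any 136 (811, array([657.4, -10.3]), array([176.7,  83.4]), 36.309688568115234, np.float64(136.0125391493981), np.float64(151.72933762714683), np.float64(169.94021595080358), array([666.1,  -2. , 150.6]))
A blue 100 (79, array([587. , -55.1]), array([22.5, 22.7]), 4.491790771484375, np.float64(112.32770374141182), np.float64(116.6540284533877), np.float64(119.45972618633414), array([587.3, -56.2, 116.4]))
A white 100 (619, array([613.6, -32.9]), array([85.6, 77.2]), 79.03050994873047, np.float64(100.13683850406733), np.float64(108.55397172234143), np.float64(117.12188288424443), array([610.8, -31.7, 108.2]))
A brass 20 (142, array([516. , -22.1]), array([24.9, 76.1]), 78.677444458
[... 5851 characters left out ...]
 3.5]))
400 [235, 241, 241, 4, 4, 4, 4, 3, 7, 5, 4, 4, 3, 4, 20]
450 [250, 256, 255, 4, 4, 85, 3, 4, 37, 34, 3, 4, 4, 4, 3]
500 [480, 502, 267, 5, 75, 81, 5, 4, 82, 84, 83, 8, 7, 6, 4]
550 [-1, 507, 497, 95, 109, 97, 39, 114, 120, 109, 7, 8, 8, 8, 3]
600 [496, 506, 503, 156, 158, 158, 37, 158, 157, 158, 7, 9, 8, 8, 4]
650 [495, 496, 493, 108, 113, 151, 3, 113, 112, 112, 12, 10, 8, 71, 73]
700 [424, 292, 292, 272, 357, 347, 276, 259, 234, 216, 200, 174, 158, 178, 171]
750 [277, 269, 275, 274, 400, 400, 400, 401, 402, 400, 400, 400, 400, 400, 396]
800 [274, 269, 276, 276, -1, -1, -1, 378, 382, 384, 384, 385, 385, 396, 2]
850 [268, 266, 265, -1, -1, 353, 369, 369, 366, 366, 366, 365, -1, -1, 2]
```

Run:
```python
from h import *
im,d,W=cloud("top");im,d,W2=cloud("scene")
P=np.concatenate([W.reshape(-1,3),W2.reshape(-1,3)]);P=P[~np.isnan(P[:,0])]
print("max z>150 : per y band min x; per x band max y (y<-90)")
Q=P[(P[:,2]>60)&(P[:,0]>200)]
for y in range(-700,-80,40):
    q=Q[(abs(Q[:,1]-y)<20)]; print(y, np.round(np.percentile(q[:,0],[0,1,5])) if len(q)>5 else None, len(q))
for x in range(400,760,40):
    q=Q[(abs(Q[:,0]-x)<20)&(Q[:,1]<-85)]; print(x, np.round(np.percentile(q[:,1],[95,99,100])) if len(q)>5 else None)
Q=P[(P[:,2]>170)&(P[:,1]>-90)&(P[:,0]>560)]
for y in range(-80,420,50):
    q=Q[abs(Q[:,1]-y)<25]
    for z in (185,230,300,360):
        r=q[abs(q[:,2]-z)<25]; print(y,z,np.round(np.percentile(r[:,0],1)) if len(r)>5 else None,end=' | ')
    print()
```

```text
max z>150 : per y band min x; per x band max y (y<-90)
-700 [200. 202. 386.] 646
-660 [200. 202. 383.] 638
-620 [200. 371. 379.] 801
-580 [359. 365. 374.] 824
-540 [359. 363. 369.] 924
-500 [354. 356. 363.] 868
-460 [348. 352. 357.] 1363
-420 [339. 347. 357.] 3116
-380 [334. 341. 355.] 3846
-340 [327. 336. 351.] 4011
-300 [322. 329. 345.] 4302
-260 [318. 324. 338.] 4120
-220 [306. 325. 361.] 8332
-180 [303. 314. 342.] 21043
-140 [462. 484. 500.] 11488
-100 [578. 611. 749.] 1545
400 [-171. -169. -164.]
440 [-165. -163. -160.]
480 [-159. -157. -154.]
520 [-153. -151. -146.]
560 [-147. -145. -142.]
600 [-141. -139.  -85.]
640 [-135. -133.  -85.]
680 [-128. -126. -122.]
720 [-122. -121. -117.]
-80 185 None | -80 230 None | -80 300 1027.0 | -80 360 1019.0 | 
-30 185 692.0 | -30 230 699.0 | -30 300 711.0 | -30 360 722.0 | 
20 185 704.0 | 20 230 710.0 | 20 300 723.0 | 20 360 734.0 | 
70 185 707.0 | 70 230 714.0 | 70 300 727.0 | 70 360 738.0 | 
120 185 712.0 | 120 230 717.0 | 120 300 731.0 | 120 360 741.0 | 
170 185 715.0 | 170 230 721.0 | 170 300 734.0 | 170 360 745.0 | 
220 185 718.0 | 220 230 725.0 | 220 300 738.0 | 220 360 748.0 | 
270 185 722.0 | 270 230 728.0 | 270 300 741.0 | 270 360 752.0 | 
320 185 724.0 | 320 230 732.0 | 320 300 744.0 | 320 360 755.0 | 
370 185 729.0 | 370 230 735.0 | 370 300 748.0 | 370 360 759.0 |
```

Request:
play_rows(steps=[{"xyz":[0,-0.1,-0.2],"turn":[0,0,0],"grip":1},{"xyz":[0,-0.3,-0.4],"turn":[0,0,0],"grip":1},{"xyz":[0,-0.5,-0.5],"turn":[0,0,0],"grip":0},{"xyz":[0,-0.7,-0.5],"turn":[0,0,0],"grip":0},{"xyz":[0,-0.7,-0.5],"turn":[0,0,0],"grip":0}])

```text
clock: 1.78
eef_pos: [114.6, -484.3, 345.8]
tcp_rot: [3.118, 0.365, 0.001]
force: [0.3, -0.5, -0.1]
width: 67.4
gripper_force: 0.0
```

```bash
python3 -c "
from cell import env
print(env.sense())"
```

```text
{'clock': 1.775, 'q': array([ 1.15182066,  0.03306592,  0.05913846,  1.82758301, -0.00236299,
        1.27882347, -0.12639654]), 'dq': array([ 0.00107918,  0.06900274,  0.00462512, -0.06395288, -0.00265004,
       -0.01362741,  0.00944889]), 'joint_efforts': array([ 8.24628398e-02, -5.69226050e+01,  1.28728207e-01, -4.60013938e+01,
       -1.66622561e-02,  4.49217428e-01, -2.60620946e-01]), 'eef_pos': array([ 114.59805297, -484.28550085,  345.81322139]), 'tcp_rot': array([3.11830801e+00, 3.64615081e-01, 1.29528930e-03]), 'force': array([ 0.33544135, -0.51567117, -0.11812382]), 'torque': array([-0.03464555, -0.0700767 ,  0.00857743]), 'gripper_force': 0.0, 'width': 67.3598102536301}
```

Request:
play_rows(steps=[{"xyz":[0.2,-0.1,0],"turn":[0,0,0],"grip":0},{"xyz":[0.45,-0.22,0],"turn":[0,0,0],"grip":0},{"xyz":[0.65,-0.34,0],"turn":[0,0,0],"grip":0},{"xyz":[0.85,-0.47,0],"turn":[0,0,0],"grip":0},{"xyz":[0.85,-0.47,0],"turn":[0,0,0],"grip":0}])

```text
clock: 2.4
eef_pos: [298.2, -320.5, 344.7]
tcp_rot: [-3.119, -0.375, -0.001]
force: [-0.4, -1.0, 0.5]
width: 17.6
gripper_force: 0.0
```

Run:
```python
from h import *
np.set_printoptions(precision=3,suppress=True)
s=env.sense();print(s["q"],s["eef_pos"],s["tcp_rot"],s["clock"])
im,d,W=cloud("top");im,d,W2=cloud("scene")
P=np.concatenate([W.reshape(-1,3),W2.reshape(-1,3)]);P=P[~np.isnan(P[:,0])]
for y in range(-110,40,10):
    print(y,[ (int(q[:,0].min()),len(q)) if len(q:=P[(abs(P[:,1]-y)<5)&(abs(P[:,2]-z)<15)&(P[:,0]>640)&(P[:,0]<800)])>1 else None for z in (175,205,235,265,295,325)])
```

```text
[ 0.9   -0.061 -0.212  1.922 -0.014  1.279 -0.639] [ 298.178 -320.526  344.671] [-3.119 -0.375 -0.001] 2.4
-110 [(765, 16), (762, 33), (771, 44), (763, 43), None, None]
-100 [None, None, None, None, None, None]
-90 [None, None, None, None, None, None]
-80 [None, None, None, None, None, None]
-70 [None, None, None, None, None, None]
-60 [None, None, None, None, None, None]
-50 [None, None, None, None, None, None]
-40 [(691, 11), (696, 13), (701, 15), (706, 21), (711, 26), (717, 26)]
-30 [(690, 49), (695, 56), (700, 61), (704, 68), (710, 85), (716, 105)]
-20 [(690, 82), (695, 84), (702, 97), (707, 98), (712, 100), (715, 101)]
-10 [(700, 48), (707, 54), (710, 60), (717, 58), (723, 71), (727, 72)]
0 [(700, 52), (707, 51), (712, 57), (717, 63), (722, 68), (727, 73)]
10 [(699, 47), (707, 50), (712, 57), (718, 64), (723, 67), (729, 73)]
20 [(702, 54), (708, 48), (713, 60), (719, 66), (725, 67), (730, 75)]
30 [(703, 48), (709, 56), (714, 56), (719, 61), (725, 71), (730, 81)]
```

Request:
play_rows(steps=[{"xyz":[0.15,-0.2,0],"turn":[0,0,0],"grip":0},{"xyz":[0.35,-0.4,0],"turn":[0,0,0],"grip":0},{"xyz":[0.5,-0.6,0],"turn":[0,0,0.06],"grip":0},{"xyz":[0.65,-0.8,0],"turn":[0,0,0.12],"grip":0},{"xyz":[0.77,-0.97,0],"turn":[0,0,0.18],"grip":0},{"xyz":[0.77,-0.97,0],"turn":[0,0,0.24],"grip":0},{"xyz":[0.77,-0.97,0],"turn":[0,0,0.24],"grip":0},{"xyz":[0.77,-0.97,0],"turn":[0,0,0.24],"grip":0}])

```text
clock: 3.5
eef_pos: [426.3, -44.1, 344.4]
tcp_rot: [-3.133, 0.227, 0.0]
force: [0.3, -0.7, 0.7]
width: 0.4
gripper_force: 0.0
```

Run:
```python
from seg import *
s=env.sense();print(s["q"],s["eef_pos"],s["tcp_rot"],s["clock"])
print(np.array(env.camera_info("wrist")["hand_eye"]))
im,d,W=cloud("wrist");save(im,"w1.png");M=masks(im)
A=(380,720,-120,70)
for k,lo,hi in(("red",60,100),("blue",142,170),("white",100,112),("brass",20,70),("any",34,42)):print(k,lo,seg(W,M[k],lo,hi,A))
```

```text
[ 0.6 -0.1 -0.6  1.9 -0.   1.3 -1.7] [426.3 -44.1 344.4] [-3.1  0.2  0. ] 3.5
[[  -0.    -1.    -0.3   78.7]
 [   1.    -0.    -0.    -0.2]
 [   0.    -0.3    1.  -164.3]
 [   0.     0.     0.     1. ]]
red 60 (251, array([450.4, -14. ]), array([13.5, 41.6]), 82.89898681640625, np.float64(75.53428228501826), np.float64(80.23572626717902), np.float64(82.51073469129142), array([451.1, -14.4,  79.9]))
blue 142 (1453, array([611.8, -37.8]), array([93.7, 15.1]), 80.95618438720703, np.float64(142.38915756623214), np.float64(153.99200618752587), np.float64(157.81983329276352), array([610.8, -38.2, 153.1]))
white 100 (2573, array([610.8, -42. ]), array([87.8, 71.2]), 82.1500244140625, np.float64(100.05370709122059), np.float64(108.54646674326563), np.float64(111.62578955541818), array([609.2, -35.1, 108.1]))
brass 20 (269, array([516. , -25.1]), array([30.4, 75.1]), 80.89763641357422, np.float64(24.691126622601644), np.float64(32.069198103174415), np.float64(68.0612786043975), array([516.4, -28.6,  32. ]))
any 34 (755, array([573.6, -32.9]), array([117.8, 190.7]), 81.73270416259766, np.float64(34.01131406689507), np.float64(36.36880248412655), np.float64(41.6538967525799), array([575.4, -49.5,  36.4]))
```

View pics/w1.png

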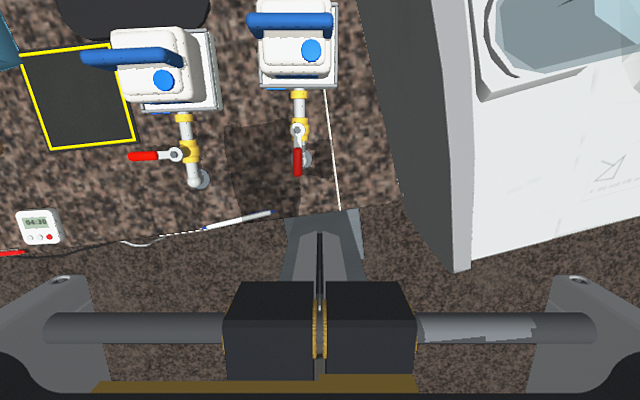

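The wrist picture shows the right lever (297,160) in line with its pipe. The fingers are shut and lined up with the station, and the space to the right of the lever is clear. I'll go down there.

Request:
play_rows(steps=[{"xyz":[0.068,0.03,0.2],"turn":[0,0,0],"grip":0},{"xyz":[0.068,0.03,0.4],"turn":[0,0,0],"grip":0},{"xyz":[0.068,0.03,0.6],"turn":[0,0,0],"grip":0},{"xyz":[0.068,0.03,0.77],"turn":[0,0,0],"grip":0},{"xyz":[0.068,0.03,0.92],"turn":[0,0,0],"grip":0},{"xyz":[0.068,0.03,0.92],"turn":[0,0,0],"grip":0}])

```text
clock: 4.3
eef_pos: [440.5, -53.0, 112.8]
tcp_rot: [-3.133, 0.226, 0.007]
force: [0.3, -0.6, 0.4]
width: 0.3
gripper_force: 0.0
```

Request:
play_rows(steps=[{"xyz":[0,0,0.08],"turn":[0,0,0],"grip":0},{"xyz":[0,0,0.148],"turn":[0,0,0],"grip":0},{"xyz":[0,0,0.148],"turn":[0,0,0],"grip":0}])

```text
clock: 4.68
eef_pos: [441.9, -52.8, 77.4]
tcp_rot: [-3.133, 0.226, 0.001]
force: [1.2, 0.1, 0.4]
width: 0.9
gripper_force: 0.0
```

Request:
play_rows(steps=[{"xyz":[0,-0.07,0],"turn":[0,0,0],"grip":0},{"xyz":[0,-0.14,0],"turn":[0,0,0],"grip":0},{"xyz":[0.02,-0.22,0],"turn":[0,0,0],"grip":0},{"xyz":[0.06,-0.28,0],"turn":[0,0,0],"grip":0},{"xyz":[0.1,-0.32,0],"turn":[0,0,0],"grip":0},{"xyz":[0.12,-0.34,0],"turn":[0,0,0],"grip":0},{"xyz":[0.12,-0.34,0],"turn":[0,0,0],"grip":0}])

```text
clock: 5.55
eef_pos: [484.5, 27.5, 77.5]
tcp_rot: [-3.133, 0.226, -0.0]
force: [-0.8, 0.4, 0.0]
width: 0.6
gripper_force: 0.0
```

Run:
```python
from seg import *
s=env.sense();print(s["eef_pos"],s["force"],s["clock"])
p=s["eef_pos"][:2]-[497.5,-20.5];print("station",p@[.989,-.144],p@[.144,.989])
for c in ("top","scene"):
    im,d,W=cloud(c);M=masks(im);print(seg(W,M["red"],60,100,(380,720,-120,100)))
```

```text
[484.5  27.5  77.5] [-0.8  0.4  0. ] 5.55
station -19.769578999274916 45.57731061056713
None
(18, array([500.8,  38.5]), array([ 9.8, 18.7]), 3.7627859115600586, np.float64(68.98408987851383), np.float64(79.64753169770802), np.float64(82.24482291816014), array([501. ,  40.8,  78.5]))
```

Now push on gently to the stop, watching the force.

Request:
play_rows(steps=[{"xyz":[0.012,0,0],"turn":[0,0,0],"grip":0},{"xyz":[0.02,0,0],"turn":[0,0,0],"grip":0},{"xyz":[0.02,0,0],"turn":[0,0,0],"grip":0}])

```text
clock: 6.02
eef_pos: [487.0, 26.5, 77.2]
tcp_rot: [3.133, -0.226, -0.006]
force: [-13.6, 2.5, 10.8]
width: 0.6
gripper_force: 6.8
```

Request:
play_rows(steps=[{"xyz":[0.006,0,0],"turn":[0,0,0],"grip":0},{"xyz":[0.008,0,0],"turn":[0,0,0],"grip":0},{"xyz":[0.008,0,0],"turn":[0,0,0],"grip":0}])

```text
clock: 6.4
eef_pos: [487.3, 26.5, 77.0]
tcp_rot: [3.132, -0.226, -0.01]
force: [-24.9, 5.8, 20.3]
width: 0.2
gripper_force: 12.3
```

Request:
play_rows(steps=[{"xyz":[-0.1,0,0],"turn":[0,0,0],"grip":0},{"xyz":[-0.12,0,-0.2],"turn":[0,0,0],"grip":0},{"xyz":[-0.12,0,-0.45],"turn":[0,0,-0.1],"grip":0.5},{"xyz":[-0.12,0,-0.7],"turn":[0,0,-0.2],"grip":0.5},{"xyz":[-0.12,0,-0.9],"turn":[0,0,-0.31],"grip":0.5},{"xyz":[-0.1,0.02,-1],"turn":[0,0,-0.42],"grip":0.5},{"xyz":[-0.1,0.04,-1],"turn":[0,0,-0.53],"grip":0.5},{"xyz":[-0.1,0.06,-1],"turn":[0,0,-0.64],"grip":0.5},{"xyz":[-0.1,0.08,-1],"turn":[0,0,-0.75],"grip":0.5},{"xyz":[-0.1,0.1,-1],"turn":[0,0,-0.86],"grip":0.5},{"xyz":[-0.1,0.12,-1],"turn":[0,0,-1],"grip":0.5},{"xyz":[-0.1,0.12,-1],"turn":[0,0,-1],"grip":0.5}])

```text
clock: 7.9
eef_pos: [461.9, -0.4, 327.6]
tcp_rot: [2.376, 2.055, 0.0]
force: [0.1, 0.1, -0.6]
width: 47.2
gripper_force: 0.0
```

Run:
```python
from seg import *
s=env.sense();print(s["q"],s["eef_pos"],s["tcp_rot"],s["width"],s["clock"])
print(R.from_rotvec(s["tcp_rot"]).as_matrix())
A=(400,720,-120,90);B=(400,720,90,250)
for c in("wrist","top"):
  im,d,W=cloud(c);save(im,c+"2.png");M=masks(im)
  for b in (A,B):
    for k,lo,hi in(("red",60,100),("blue",142,170),("white",100,112),("brass",20,70)):print(c,k,lo,seg(W,M[k],lo,hi,b))
```

```text
[ 0.6  0.  -0.8  1.9  0.   1.2 -0.3] [461.9  -0.4 327.6] [2.4 2.1 0. ] 47.232065420480495 7.9
[[ 0.1  1.   0. ]
 [ 1.  -0.1 -0. ]
 [-0.   0.  -1. ]]
wrist red 60 (294, array([502.7,  24.5]), array([43. , 12.9]), 82.79010772705078, np.float64(70.76366003030489), np.float64(79.91494362966375), np.float64(83.09043507146544), array([502.5,  25.3,  79.7]))
wrist blue 142 (2147, array([663.4,  -5.9]), array([195.5,  89.4]), 40.41489028930664, np.float64(142.01867924104727), np.float64(153.19644651039408), np.float64(168.5885698761321), array([657.9,   1.3, 153.3]))
wrist white 100 (1818, array([612.1, -36.5]), array([77.9, 72.4]), 81.76657104492188, np.float64(100.09962641075856), np.float64(108.42136407402202), np.float64(111.83098625253632), array([604.7, -30.4, 107.9]))
wrist brass 20 (231, array([516. , -21.5]), array([25.5, 75.8]), 81.643798828125, np.float64(20.705233834808325), np.float64(32.77120436198368), np.float64(47.080000793584134), array([515. , -19.2,  32.2]))
wrist red 60 (317, array([492.1, 204.2]), array([32.1, 13.5]), 85.26405334472656, np.float64(75.39074953365167), np
[... 1672 characters left out ...]
.09349039854442), np.float64(85.89334906152544), array([492.1, 209.5,  80.2]))
top blue 142 (200, array([604.3, 151.4]), array([89.9, 12.4]), 83.67031860351562, np.float64(148.02074602021753), np.float64(154.5260886134139), np.float64(159.73291231903124), array([604.2, 151.8, 154.5]))
top white 100 (593, array([605.3, 156.3]), array([88. , 73.8]), 83.85906219482422, np.float64(100.12479191049943), np.float64(108.41094330580734), np.float64(111.94802234658084), array([604.2, 156.6, 108.1]))
top brass 20 (106, array([507.6, 161.4]), array([26.4, 75.2]), 83.83641052246094, np.float64(24.691603470286736), np.float64(33.34489456844943), np.float64(39.18927698552636), array([507.1, 163.8,  33.1]))
```

View pics/wrist2.png

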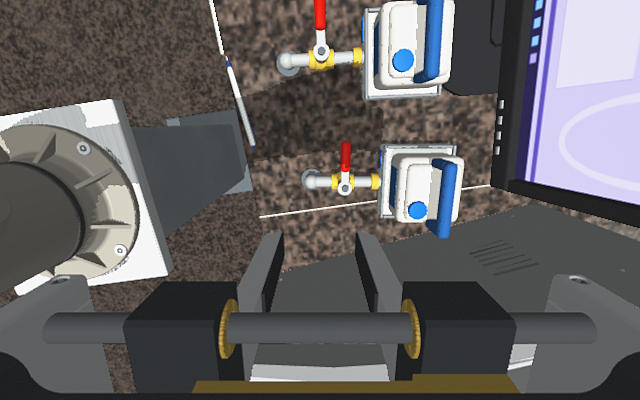

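Valve a is closed: its lever (345,155) lies across the pipe, parallel to the bar. Next I'll approach the handle, with the tool tilted 7° away from the monitor so the gripper body clears it.

Request:
play_rows(steps=[{"xyz":[-0.03,0.15,0],"turn":[-0.04,0,0],"grip":0.5},{"xyz":[-0.06,0.3,0.05],"turn":[-0.078,0,0],"grip":0.5},{"xyz":[-0.09,0.45,0.15],"turn":[-0.078,0,0],"grip":0.5},{"xyz":[-0.1,0.56,0.25],"turn":[-0.078,0,0],"grip":0.5},{"xyz":[-0.1,0.62,0.35],"turn":[-0.078,0,0],"grip":0.5},{"xyz":[-0.1,0.62,0.45],"turn":[-0.078,0,0],"grip":0.5},{"xyz":[-0.1,0.62,0.45],"turn":[-0.078,0,0],"grip":0.5},{"xyz":[-0.1,0.62,0.45],"turn":[-0.078,0,0],"grip":0.5}])

```text
clock: 9.0
eef_pos: [612.1, -46.7, 216.1]
tcp_rot: [2.305, 1.991, 0.123]
force: [0.3, 0.2, 0.2]
width: 46.9
gripper_force: 0.0
```

Run:
```python
from seg import *
s=env.sense();print(s["q"],s["eef_pos"],s["tcp_rot"],s["width"],s["force"])
im,d,W=cloud("wrist");save(im,"wrist3.png")
T=R.from_rotvec(s["tcp_rot"]).as_matrix();print(T)
print("to target, tool units",(np.array([611.2,-48,144])-s["eef_pos"])@T/250)
M=masks(im);m=M["blue"]&(W[...,2]>135)&(W[...,2]<165)&(W[...,0]>590)&(W[...,0]<640)&(W[...,1]<20)&(W[...,1]>-110);print(m.sum(),W[m].mean(0),W[m].min(0),W[m].max(0))
save(cv2.resize(env.camera("scene")[0][90:210,280:440],None,fx=4,fy=4),"s3.png")
```

```text
[ 0.5  0.3 -0.7  1.8  0.3  1.  -0.4] [612.1 -46.7 216.1] [2.3 2.  0.1] 46.918591082873775 [0.3 0.2 0.2]
[[ 0.1  1.   0.1]
 [ 1.  -0.1 -0. ]
 [ 0.   0.1 -1. ]]
to target, tool units [-0.  -0.   0.3]
2037 [612.6 -33.6 153.4] [599.1 -83.7 135.1] [625.3  10.  156.7]
```

View pics/wrist3.png

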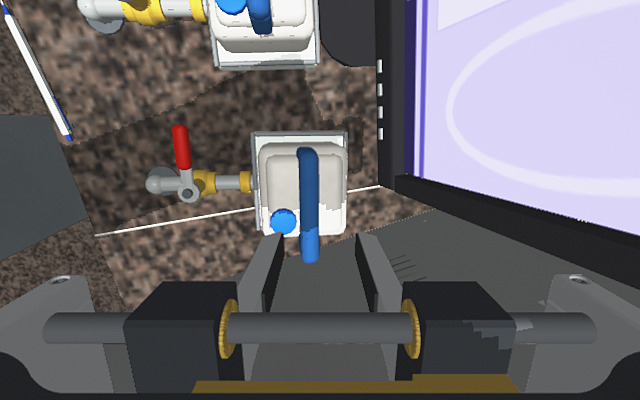

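The bar (310,205) lies between the fingers. I'll go down in two steps and check the force.

Request:
play_rows(steps=[{"xyz":[-0.005,-0.012,0.1],"turn":[0,0,0],"grip":0.5},{"xyz":[-0.005,-0.025,0.19],"turn":[0,0,0],"grip":0.5},{"xyz":[-0.005,-0.03,0.22],"turn":[0,0,0],"grip":0.5},{"xyz":[-0.005,-0.03,0.22],"turn":[0,0,0],"grip":0.5}])

```text
clock: 9.6
eef_pos: [611.0, -48.0, 160.1]
tcp_rot: [2.304, 1.993, 0.123]
force: [-0.3, 0.1, 0.3]
width: 46.4
gripper_force: 0.0
```

Request:
play_rows(steps=[{"xyz":[0,-0.004,0.035],"turn":[0,0,0],"grip":0.5},{"xyz":[0,-0.008,0.066],"turn":[0,0,0],"grip":0.5},{"xyz":[0,-0.008,0.066],"turn":[0,0,0],"grip":0.5}])

```text
clock: 9.98
eef_pos: [610.5, -48.1, 142.3]
tcp_rot: [2.304, 1.994, 0.121]
force: [-0.4, 0.5, -0.6]
width: 47.1
gripper_force: 0.0
```

Request:
play_rows(steps=[{"xyz":[0,0,0],"turn":[0,0,0],"grip":0.15},{"xyz":[0,0,0],"turn":[0,0,0],"grip":0},{"xyz":[0,0,0],"turn":[0,0,0],"grip":0},{"xyz":[0,0,0],"turn":[0,0,0],"grip":0},{"xyz":[0,0,0],"turn":[0,0,0],"grip":0},{"xyz":[0,0,0],"turn":[0,0,0],"grip":0}])

```text
clock: 10.72
eef_pos: [611.1, -48.1, 143.2]
tcp_rot: [2.303, 1.993, 0.123]
force: [0.4, -1.0, 5.4]
width: 16.5
gripper_force: 30.0
```

Request:
play_rows(steps=[{"xyz":[0,0.003,-0.03],"turn":[0,0,0],"grip":0},{"xyz":[0,0.007,-0.06],"turn":[0,0,0],"grip":0},{"xyz":[0,0.014,-0.12],"turn":[0,0,0],"grip":0},{"xyz":[0,0.014,-0.12],"turn":[0,0,0],"grip":0}])

```text
clock: 11.22
eef_pos: [611.4, -48.0, 174.7]
tcp_rot: [2.303, 1.992, 0.125]
force: [0.4, -0.2, -3.5]
width: 15.6
gripper_force: 30.0
```

Run:
```python
from seg import *
s=env.sense();print(s["eef_pos"],s["force"],s["torque"],s["width"])
im,d,W=cloud("scene");save(cv2.resize(im[80:220,270:440],None,fx=4,fy=4),"s4.png")
```

```text
[611.4 -48.  174.7] [ 0.4 -0.2 -3.5] [-0.1  0.2 -0. ] 15.586167558117507
```

View pics/s4.png

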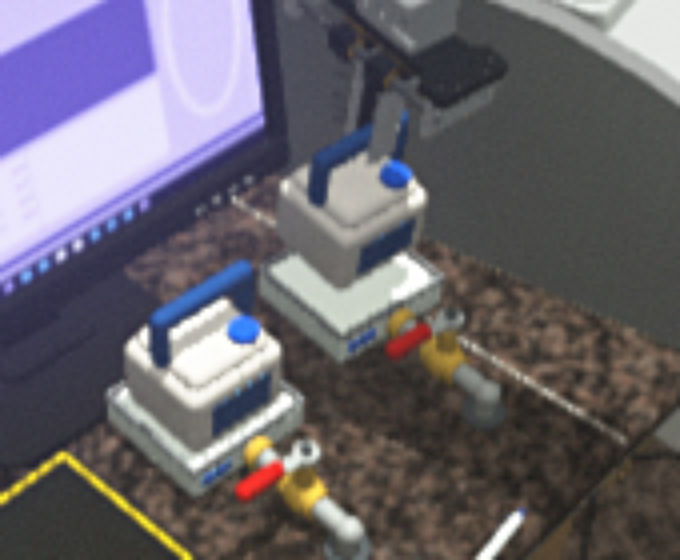

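The canister hangs clear of its dock at (350,220), and lever a is closed. Next: raise it, back it off and level it.

Request:
play_rows(steps=[{"xyz":[0,0,-0.1],"turn":[0,0,0],"grip":0},{"xyz":[0,-0.02,-0.22],"turn":[0,0,0],"grip":0},{"xyz":[0,-0.06,-0.34],"turn":[0.02,0,0],"grip":0},{"xyz":[0,-0.1,-0.46],"turn":[0.04,0,0],"grip":0},{"xyz":[0,-0.13,-0.56],"turn":[0.06,0,0],"grip":0},{"xyz":[0,-0.15,-0.6],"turn":[0.078,0,0],"grip":0},{"xyz":[0,-0.15,-0.6],"turn":[0.078,0,0],"grip":0},{"xyz":[0,-0.15,-0.6],"turn":[0.078,0,0],"grip":0}])

```text
clock: 12.28
eef_pos: [555.5, -40.2, 316.6]
tcp_rot: [-2.376, -2.055, 0.0]
force: [0.6, 0.6, -4.3]
width: 16.1
gripper_force: 30.0
```

Run:
```python
from seg import *
s=env.sense();np.set_printoptions(precision=3,suppress=True);print(s["q"],s["eef_pos"],s["force"],s["width"]);T=R.from_rotvec(s["tcp_rot"]).as_matrix();print(T)
# canister underside level check: points of top lid
for c in ("top","scene","wrist"):
    im,d,W=cloud(c);M=masks(im);z0=s["eef_pos"][2]
    m=M["white"]&(abs(W[...,2]-(z0-35))<15)&(abs(W[...,0]-s["eef_pos"][0])<60)&(abs(W[...,1]-s["eef_pos"][1]-8)<60)
    P=W[m]
    if len(P)>30:
        zm=np.median(P[:,2]);P=P[abs(P[:,2]-zm)<6]
        A=np.c_[P[:,:2]-P[:,:2].mean(0),np.ones(len(P))];print(c,len(P),np.linalg.lstsq(A,P[:,2],rcond=None)[0])
    m=M["blue"]&(abs(W[...,2]-z0)<25);m&=(abs(W[...,0]-s["eef_pos"][0])<60)&(abs(W[...,1]-s["eef_pos"][1]-8)<70)
    P=W[m]
    if len(P)>20: print(c,"blue",len(P),P.min(0),P.max(0),cv2.minAreaRect(P[:,:2].astype(np.float32)))
```

```text
[ 0.601  0.232 -0.756  1.714  0.166  1.262 -0.338] [555.531 -40.184 316.59 ] [ 0.572  0.57  -4.308] 16.113350527853008
[[ 0.144  0.99  -0.   ]
 [ 0.99  -0.144  0.   ]
 [-0.    -0.    -1.   ]]
top 740 [ -0.009  -0.022 281.307]
top blue 165 [520.767 -56.405 291.621] [565.972  13.737 330.906] ((552.3231811523438, -24.416465759277344), (77.57516479492188, 29.11062240600586), 56.78573226928711)
scene 309 [  0.026  -0.025 280.481]
scene blue 90 [542.593 -73.73  292.597] [564.647  18.935 330.291] ((554.0091552734375, -27.746814727783203), (93.3529281616211, 13.486860275268555), 83.93990325927734)
wrist 5270 [ -0.024  -0.018 281.23 ]
wrist blue 4061 [523.042 -73.992 291.607] [569.704  17.94  330.035] ((545.9970703125, -26.39813232421875), (92.4316177368164, 38.2848014831543), 80.66788482666016)
```

Request:
play_rows(steps=[{"xyz":[0.05,0,0],"turn":[0,0,0],"grip":0},{"xyz":[0.15,0,0],"turn":[0,0,0],"grip":0},{"xyz":[0.27,0,0],"turn":[0,0,0],"grip":0},{"xyz":[0.39,0,0],"turn":[0,0,0],"grip":0},{"xyz":[0.51,0,0],"turn":[0,0,0],"grip":0},{"xyz":[0.63,-0.01,0],"turn":[0,0,0],"grip":0},{"xyz":[0.73,-0.02,0],"turn":[0,0,0],"grip":0},{"xyz":[0.82,-0.03,0],"turn":[0,0,0],"grip":0},{"xyz":[0.9,-0.03,0],"turn":[0,0,0],"grip":0}])

```text
clock: 13.55
eef_pos: [580.3, 185.5, 317.3]
tcp_rot: [-2.375, -2.056, -0.0]
force: [-0.1, -0.6, -4.3]
width: 15.4
gripper_force: 30.0
```

Request:
play_rows(steps=[{"xyz":[0.08,0,0],"turn":[0,0,0],"grip":0},{"xyz":[0.18,-0.005,0],"turn":[0,0,0],"grip":0},{"xyz":[0.28,-0.01,0],"turn":[0,0,0],"grip":0},{"xyz":[0.38,-0.015,0],"turn":[0,0,0],"grip":0},{"xyz":[0.46,-0.02,0],"turn":[0,0,0],"grip":0},{"xyz":[0.53,-0.02,0],"turn":[0,0,0],"grip":0},{"xyz":[0.53,-0.02,0],"turn":[0,0,0],"grip":0},{"xyz":[0.53,-0.02,0],"turn":[0,0,0],"grip":0}])

```text
clock: 14.55
eef_pos: [594.9, 315.0, 317.3]
tcp_rot: [2.376, 2.055, -0.0]
force: [0.4, -0.2, -3.9]
width: 15.6
gripper_force: 30.0
```

Run:
```python
from seg import *
s=env.sense();np.set_printoptions(precision=3,suppress=True);print(s["q"],s["eef_pos"],s["force"],s["width"],s["clock"]);T=R.from_rotvec(s["tcp_rot"]).as_matrix();print(T)
for c in ("top","scene","wrist"):
    im,d,W=cloud(c);save(im,c+"5.png");M=masks(im);e=s["eef_pos"]
    m=M["white"]&(abs(W[...,2]-(e[2]-35))<5)&(abs(W[...,0]-e[0])<60)&(abs(W[...,1]-e[1]-8)<60);P=W[m]
    if len(P)>30: A=np.c_[P[:,:2]-P[:,:2].mean(0),np.ones(len(P))];print(c,len(P),np.linalg.lstsq(A,P[:,2],rcond=None)[0])
    m=M["blue"]&(abs(W[...,2]-e[2]-3)<17)&(abs(W[...,0]-e[0])<16)&(abs(W[...,1]-e[1]-8)<70);P=W[m]
    if len(P)>20: print(c,"blue",P.min(0),P.max(0),cv2.minAreaRect(P[:,:2].astype(np.float32)))
    print("mat",seg(W,M["yel"],-5,15,(450,720,230,430)))
```

```text
[-0.014  0.471 -0.823  1.448  0.347  1.372 -0.996] [594.935 314.974 317.292] [ 0.419 -0.212 -3.863] 15.644262170802778 14.55
[[ 0.144  0.99   0.   ]
 [ 0.99  -0.144 -0.   ]
 [-0.     0.    -1.   ]]
mat (101, array([531.244, 331.362]), array([150.767,  32.417]), 83.46421813964844, np.float64(-1.2199511546939448), np.float64(3.4543697540110543), np.float64(7.766420984093656), array([526.003, 343.461,   3.384]))
scene 408 [  0.032  -0.006 282.283]
scene blue [581.021 285.807 305.477] [601.688 373.977 330.393] ((593.7996826171875, 329.2999267578125), (89.60096740722656, 13.478989601135254), 81.77933502197266)
mat (345, array([595.624, 329.562]), array([155.045, 155.618]), 88.20529174804688, np.float64(-2.511226716318447), np.float64(3.3584008645287895), np.float64(8.460755324797674), array([591.899, 325.54 ,   3.349]))
wrist 5110 [ -0.017  -0.016 282.081]
wrist blue [582.609 280.42  303.321] [609.594 372.776 330.726] ((596.6532592773438, 326.85003662109375), (91.69427490234375, 15.92061710357666), 81.45571899414062)
mat (535, array([597.356, 380.244]), array([ 59.083, 154.603]), 82.23919677734375, np.float64(0.7027211442766657), np.float64(3.3361339552582763), np.float64(5.646611738384138), array([597.316, 390.883,   3.373]))
```

View pics/wrist5.png

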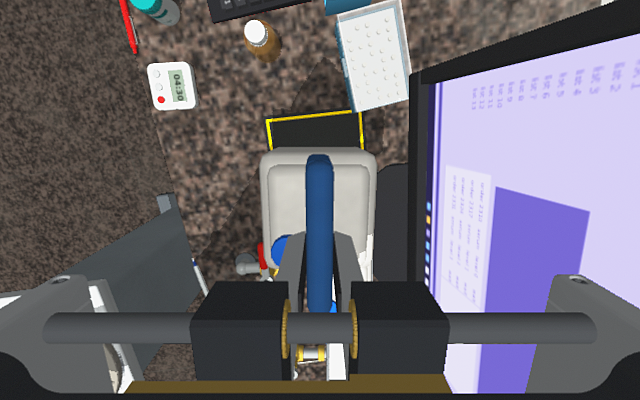

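The canister hangs over the mat (yellow border at (315,130)), held straight and centred to 2 mm. I'll lower it.

Request:
play_rows(steps=[{"xyz":[0.006,0,0.1],"turn":[0,0,0],"grip":0},{"xyz":[0.006,0,0.22],"turn":[0,0,0],"grip":0},{"xyz":[0.006,0,0.34],"turn":[0,0,0],"grip":0},{"xyz":[0.006,0,0.46],"turn":[0,0,0],"grip":0},{"xyz":[0.006,0,0.57],"turn":[0,0,0],"grip":0},{"xyz":[0.006,0,0.66],"turn":[0,0,0],"grip":0},{"xyz":[0.006,0,0.72],"turn":[0,0,0],"grip":0},{"xyz":[0.006,0,0.76],"turn":[0,0,0],"grip":0},{"xyz":[0.006,0,0.77],"turn":[0,0,0],"grip":0},{"xyz":[0.006,0,0.77],"turn":[0,0,0],"grip":0}])

```text
clock: 15.95
eef_pos: [595.1, 317.2, 125.4]
tcp_rot: [2.376, 2.056, 0.001]
force: [-0.2, 0.6, -4.0]
width: 15.5
gripper_force: 30.0
```

Request:
play_rows(steps=[{"xyz":[0,0,0.01],"turn":[0,0,0],"grip":0},{"xyz":[0,0,0.02],"turn":[0,0,0],"grip":0},{"xyz":[0,0,0.028],"turn":[0,0,0],"grip":0},{"xyz":[0,0,0.028],"turn":[0,0,0],"grip":0}])

```text
clock: 16.45
eef_pos: [594.8, 316.9, 117.7]
tcp_rot: [-2.376, -2.056, 0.0]
force: [0.2, -0.2, -4.7]
width: 16.2
gripper_force: 30.0
```

Request:
play_rows(steps=[{"xyz":[0,0,0.006],"turn":[0,0,0],"grip":0},{"xyz":[0,0,0.01],"turn":[0,0,0],"grip":0},{"xyz":[0,0,0.01],"turn":[0,0,0],"grip":0}])

```text
clock: 16.82
eef_pos: [594.7, 316.9, 116.2]
tcp_rot: [2.375, 2.055, -0.0]
force: [-5.8, -3.6, 9.8]
width: 16.0
gripper_force: 30.0
```

Contact. Release, then go straight up.

Request:
play_rows(steps=[{"xyz":[0,0,0],"turn":[0,0,0],"grip":0.3},{"xyz":[0,0,0],"turn":[0,0,0],"grip":0.5},{"xyz":[0,0,0],"turn":[0,0,0],"grip":0.5},{"xyz":[0,0,0],"turn":[0,0,0],"grip":0.5}])

```text
clock: 17.32
eef_pos: [595.0, 317.0, 115.4]
tcp_rot: [-2.376, -2.056, -0.0]
force: [0.1, 0.3, -0.2]
width: 46.9
gripper_force: 0.0
```

Request:
play_rows(steps=[{"xyz":[0,0,-0.08],"turn":[0,0,0],"grip":0.5},{"xyz":[0,0,-0.2],"turn":[0,0,0],"grip":0.5},{"xyz":[0,0,-0.4],"turn":[0,0,0],"grip":0.5},{"xyz":[0,0,-0.6],"turn":[0,0,0],"grip":0.5},{"xyz":[0,-0.1,-0.8],"turn":[0,0,0],"grip":0},{"xyz":[0,-0.2,-0.8],"turn":[0,0,0],"grip":0},{"xyz":[0,-0.3,-0.8],"turn":[0,0,0],"grip":0},{"xyz":[0,-0.3,-0.8],"turn":[0,0,0],"grip":0}])

```text
clock: 18.32
eef_pos: [519.2, 328.7, 317.4]
tcp_rot: [2.373, 2.058, 0.003]
force: [-0.0, 1.1, 0.2]
width: 10.4
gripper_force: 0.0
```

Run:
```python
from seg import *
s=env.sense();np.set_printoptions(precision=3,suppress=True);print(s["q"],s["eef_pos"],s["tcp_rot"],s["force"],s["width"],s["clock"])
for c in ("top","scene","wrist"):
    im,d,W=cloud(c);save(im,c+"6.png");M=masks(im)
    print(c,"handle",seg(W,M["blue"],110,150,(450,720,250,410)),"lid",seg(W,M["white"],74,90,(450,720,250,410)))
    print("mat",seg(W,M["yel"],-5,15,(450,720,230,430)))
    B=(400,720,90,250)
    for k,lo,hi in(("red",60,100),("blue",142,170),("white",100,112),("brass",20,70)):print(c,k,lo,seg(W,M[k],lo,hi,B))
```

```text
[-0.006  0.37  -0.869  1.586  0.29   1.319 -1.056] [519.176 328.67  317.401] [2.373 2.058 0.003] [-0.022  1.146  0.169] 10.383085604602979 18.325
top handle None lid None
mat None
top red 60 None
top blue 142 (128, array([603.403, 136.502]), array([59.015, 12.814]), 84.54253387451172, np.float64(150.155928001485), np.float64(154.4220579275306), np.float64(159.7513311102981), array([602.941, 135.235, 154.435]))
top white 100 (232, array([613.415, 147.157]), array([71.767, 56.731]), 83.84148406982422, np.float64(100.20709058634236), np.float64(108.39664297871741), np.float64(111.7482646882612), array([624.828, 140.49 , 108.117]))
top brass 20 None
scene handle (157, array([653.221, 324.143]), array([ 91.188, 140.035]), 86.02639770507812, np.float64(111.08562552455294), np.float64(125.17462972029477), np.float64(147.7083177508879), array([592.388, 327.1  , 124.736])) lid (333, array([591.573, 328.818]), array([78.734, 69.326]), 81.27450561523438, np.float64(74.33505174070785), np.float64(80.72444170818403), np.float64(87.74359753792533), array([583.28 , 333.919,  80.307]))
mat (245, arr
[... 1726 characters left out ...]
   3.28 ]))
wrist red 60 None
wrist blue 142 (426, array([688.822, 159.116]), array([129.393, 142.166]), 23.77158546447754, np.float64(142.04564698539838), np.float64(152.83819584245794), np.float64(167.5440884901264), array([692.238, 191.143, 154.132]))
wrist white 100 (755, array([618.828, 170.235]), array([55.837, 96.616]), 49.8156623840332, np.float64(100.03914084576479), np.float64(107.88325003131575), np.float64(111.17688144025516), array([613.252, 175.191, 107.088]))
wrist brass 20 (66, array([519.978, 161.221]), array([26.148, 49.719]), 82.69072723388672, np.float64(21.193352082196668), np.float64(32.95887981146626), np.float64(58.234412815535165), array([503.936, 168.96 ,  33.481]))
```

View pics/wrist6.png

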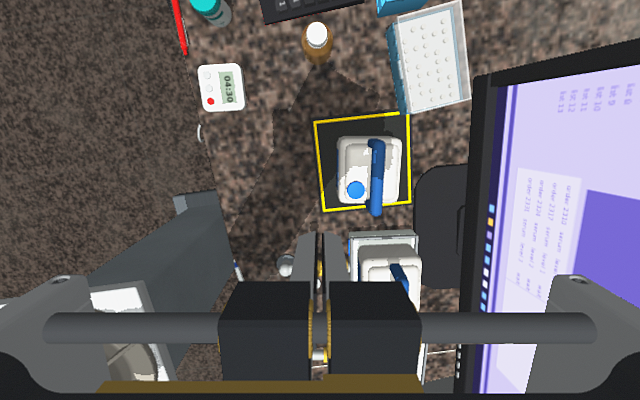

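The canister stands upright on the mat, with its handle at (376,175) inside the yellow border. It is centred within about 2 mm. Now I'll go to the +x side of lever b and turn the tool on the way.

Request:
play_rows(steps=[{"xyz":[-0.1,0.02,0],"turn":[0,0,-0.1],"grip":0},{"xyz":[-0.2,0.04,0],"turn":[0,0,-0.2],"grip":0},{"xyz":[-0.3,0.06,0],"turn":[0,0,-0.31],"grip":0},{"xyz":[-0.4,0.08,0],"turn":[0,0,-0.42],"grip":0},{"xyz":[-0.476,0.09,0],"turn":[0,0,-0.53],"grip":0},{"xyz":[-0.476,0.09,0],"turn":[0,0,-0.64],"grip":0},{"xyz":[-0.476,0.09,0],"turn":[0,0,-0.75],"grip":0},{"xyz":[-0.476,0.09,0],"turn":[0,0,-0.86],"grip":0},{"xyz":[-0.476,0.09,0],"turn":[0,0,-0.97],"grip":0},{"xyz":[-0.476,0.09,0.1],"turn":[0,0,-1],"grip":0},{"xyz":[-0.476,0.09,0.2],"turn":[0,0,-1],"grip":0},{"xyz":[-0.476,0.09,0.2],"turn":[0,0,-1],"grip":0}])

```text
clock: 19.98
eef_pos: [525.8, 206.0, 264.2]
tcp_rot: [-0.227, -3.131, 0.001]
force: [0.1, 0.2, 0.5]
width: 0.6
gripper_force: 0.0
```

Run:
```python
from seg import *
s=env.sense();np.set_printoptions(precision=3,suppress=True);print(s["q"],s["eef_pos"],s["width"],s["clock"]);T=R.from_rotvec(s["tcp_rot"]).as_matrix();print(T)
yaw=np.deg2rad(-5.9);u=np.array([np.cos(yaw),np.sin(yaw),0]);v=np.array([-u[1],u[0],0]);P=np.array([487,161.5,0])
for x,y in[(32,50),(15,48),(0,47),(-15,43),(-28,33),(-36,25),(-42,20),(-46,17)]:
    w=P+x*u+y*v+[0,0,78]; print((x,y),(w-s["eef_pos"])@T/250)
im,d,W=cloud("scene");M=masks(im);print(seg(W,M["red"],60,100,(400,720,90,250)))
```

```text
[ 0.407  0.412 -1.14   1.753  0.394  1.235  0.59 ] [525.801 205.969 264.169] 0.6220016148683655 19.975
[[-0.99   0.144 -0.003]
 [ 0.144  0.99  -0.   ]
 [ 0.003 -0.001 -1.   ]]
(32, 50) [0.006 0.007 0.745]
(15, 48) [ 0.074 -0.004  0.745]
(0, 47) [ 0.134 -0.01   0.745]
(-15, 43) [ 0.193 -0.029  0.745]
(-28, 33) [ 0.243 -0.071  0.745]
(-36, 25) [ 0.274 -0.104  0.745]
(-42, 20) [ 0.297 -0.125  0.746]
(-46, 17) [ 0.313 -0.138  0.746]
(57, array([491.164, 211.483]), array([39.579, 11.709]), 83.04291534423828, np.float64(70.19156823172625), np.float64(79.23182155268137), np.float64(84.41461883032434), array([490.268, 213.84 ,  78.596]))
```

Request:
play_rows(steps=[{"xyz":[0.006,0.007,0.2],"turn":[0,0,0],"grip":0},{"xyz":[0.006,0.007,0.4],"turn":[0,0,0],"grip":0},{"xyz":[0.006,0.007,0.55],"turn":[0,0,0],"grip":0},{"xyz":[0.006,0.007,0.67],"turn":[0,0,0],"grip":0},{"xyz":[0.006,0.007,0.745],"turn":[0,0,0],"grip":0},{"xyz":[0.006,0.007,0.745],"turn":[0,0,0],"grip":0},{"xyz":[0.006,0.007,0.745],"turn":[0,0,0],"grip":0}])

```text
clock: 20.9
eef_pos: [525.4, 209.2, 80.4]
tcp_rot: [0.227, 3.132, 0.001]
force: [-0.4, 0.3, 0.2]
width: 0.8
gripper_force: 0.0
```

```bash
python3 -c "
from cell import env
print(env.sense()['q'].round(2))"
```

```text
[ 0.26  0.61 -0.98  1.93  0.63  0.94  0.4 ]
```

Request:
play_rows(steps=[{"xyz":[0.07,-0.01,0],"turn":[0,0,0],"grip":0},{"xyz":[0.128,-0.017,0],"turn":[0,0,0],"grip":0},{"xyz":[0.187,-0.036,0],"turn":[0,0,0],"grip":0},{"xyz":[0.187,-0.036,0],"turn":[0,0,0],"grip":0}])

```text
clock: 21.4
eef_pos: [475.7, 206.0, 79.3]
tcp_rot: [-0.225, -3.133, 0.002]
force: [-0.5, 0.2, 0.6]
width: 0.8
gripper_force: 0.0
```

```bash
python3 -c "
from cell import env
print(env.sense()['q'].round(2))"
```

```text
[ 0.27  0.55 -1.01  2.03  0.61  0.89  0.36]
```

Request:
play_rows(steps=[{"xyz":[0.025,-0.02,0],"turn":[0,0,0],"grip":0},{"xyz":[0.05,-0.042,0],"turn":[0,0,0],"grip":0},{"xyz":[0.08,-0.07,0],"turn":[0,0,0],"grip":0},{"xyz":[0.1,-0.088,0],"turn":[0,0,0],"grip":0},{"xyz":[0.1,-0.088,0],"turn":[0,0,0],"grip":0}])

```text
clock: 22.02
eef_pos: [448.6, 187.7, 79.1]
tcp_rot: [-0.227, -3.133, 0.001]
force: [0.4, -0.1, 0.3]
width: 0.8
gripper_force: 0.0
```

Request:
play_rows(steps=[{"xyz":[0,-0.008,0],"turn":[0,0,0],"grip":0},{"xyz":[0,-0.016,0],"turn":[0,0,0],"grip":0},{"xyz":[0,-0.016,0],"turn":[0,0,0],"grip":0}])

```text
clock: 22.4
eef_pos: [448.5, 186.6, 79.3]
tcp_rot: [0.224, 3.134, 0.006]
force: [-0.4, 13.4, -5.2]
width: 0.5
gripper_force: 6.2
```

Request:
play_rows(steps=[{"xyz":[0,-0.008,0],"turn":[0,0,0],"grip":0},{"xyz":[0,-0.008,0],"turn":[0,0,0],"grip":0}])

```text
clock: 22.65
eef_pos: [448.5, 186.3, 79.5]
tcp_rot: [0.223, 3.133, 0.01]
force: [1.3, 22.3, -11.4]
width: 0.5
gripper_force: 10.7
```

Request:
play_rows(steps=[{"xyz":[0,0.1,0],"turn":[0,0,0],"grip":0},{"xyz":[0,0.2,-0.1],"turn":[0,0,0],"grip":0},{"xyz":[0,0.25,-0.3],"turn":[0,0,0],"grip":0},{"xyz":[0,0.35,-0.55],"turn":[0,0,0],"grip":0},{"xyz":[0,0.45,-0.8],"turn":[0,0,0],"grip":0},{"xyz":[0,0.6,-0.9],"turn":[0,0,0],"grip":0},{"xyz":[0,0.6,-0.9],"turn":[0,0,0],"grip":0}])

```text
clock: 23.52
eef_pos: [469.8, 334.1, 306.5]
tcp_rot: [0.222, 3.132, 0.005]
force: [0.2, -1.2, -1.0]
width: 0.7
gripper_force: 0.0
```

Run:
```python
from seg import *
s=env.sense();print(s["eef_pos"],s["clock"])
for c in ("top","scene","wrist"):
    im,d,W=cloud(c);save(im,c+"7.png");M=masks(im)
    for b in((400,720,-120,70),(400,720,90,250)):
        print(c,"red",seg(W,M["red"],60,100,b),"brass",seg(W,M["brass"],20,70,b))
    print("lid",seg(W,M["white"],74,90,(450,720,250,410)),"mat",seg(W,M["yel"],-5,15,(450,720,230,430)))
a=cv2.imread("pics/scene7.png")[100:350,200:450];cv2.imwrite("pics/s7.png",cv2.resize(a,None,fx=2.4,fy=2.4))
```

```text
[469.8 334.1 306.5] 23.525
top red (83, array([502.9,  25. ]), array([39.6, 13.2]), 82.07391357421875, np.float64(73.56941456046866), np.float64(80.45122570499598), np.float64(85.36642177514364), array([502.6,  25. ,  80.4])) brass (115, array([516.1, -22.8]), array([26.5, 75.4]), 82.59555053710938, np.float64(26.19246953044228), np.float64(34.09252323633666), np.float64(67.6321697243394), array([514.3, -21. ,  34. ]))
top red None brass (43, array([540. , 159.7]), array([23.4, 10.8]), 88.65689086914062, np.float64(26.224238758960496), np.float64(34.24076506658196), np.float64(38.45367910711923), array([539.5, 159.9,  34.2]))
lid (159, array([619. , 315.6]), array([65.8, 20.5]), 78.2881088256836, np.float64(74.35312872733061), np.float64(80.36834280731046), np.float64(85.35623687034047), array([618.4, 309.9,  80.2])) mat (151, array([631.4, 324.5]), array([145.8,  78.7]), 87.31546783447266, np.float64(-2.0845271695450265), np.float64(3.4457111229467046), np.float64(7.6054247803415365), array([651.1, 295.4,   3.6]))
scene red (47, array([500.7,  25.7]), array([41.9, 13.7]), 86.4831466
[... 1616 characters left out ...]
31092477215498), np.float64(79.93090203405285), np.float64(82.32214689279067), array([440.8, 170.7,  79.4])) brass (481, array([509.7, 163.7]), array([27.2, 81.1]), 82.32239532470703, np.float64(20.43078750141757), np.float64(34.18621591850393), np.float64(68.46398997623021), array([499.5, 168.9,  34.8]))
lid (361, array([584.3, 359.7]), array([49.3, 21. ]), 3.156538724899292, np.float64(74.00220195097893), np.float64(80.27611811636996), np.float64(83.1402274471609), array([580.5, 357.8,  79.8])) mat (816, array([595.2, 329.4]), array([152.4, 152.8]), 87.58968353271484, np.float64(0.7207537033620497), np.float64(3.257422777307312), np.float64(5.993483826188765), array([566.1, 331.4,   3.3]))
```

View pics/s7.png

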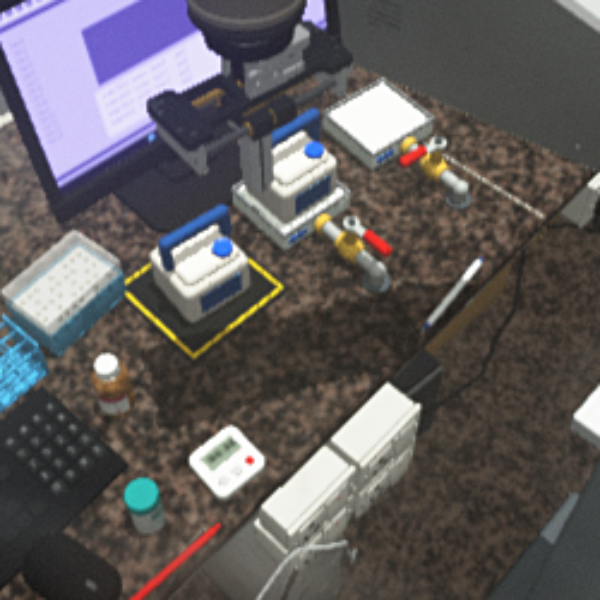

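The picture shows lever a across its pipe at (415,153) and lever b in line with its pipe at (375,240). Canister a stands upright in the middle of the mat, canister b is still docked, and the bottle, vial and timer have not moved. I'm handing in.

```bash
python3 -c "
from cell import env
print(env.hand_in())"
```

```text
the job is handed in; nothing more can be done
None
```

Handed in at about 24 s: valve a is closed to its stop, the empty canister stands upright within about 2 mm of the mat's centre, and valve b is open to its stop; `hand_in` returned no verdict.

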